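Fit the spring retaining ring that locks the spindle bearing

TASK

The open spring ring on top of the spindle has to lock the bearing below it. Put the shut fingertips between the ring's two upright eye lugs and open them like circlip pliers to spread the ring, take it down past the shaft's lip until it lies flat on the bearing, and let it contract into the groove; then move clear. Do not disturb the tape roll, the loupe or the screwdriver.

Things in the scene. Friction and masses are not known exactly. Their poses are not given: they have to be found in the camera images.
- groove (a point): Point on the vertical shaft axis at the height of the bearing's flat top face (65 mm above the bench), which is also the groove's lower side. From here up the steel shaft has the groove (diameter 71, 14 mm high), a square-edged lip (diameter 80, 7 mm high) and a pilot (diameter 71, 14 mm high, flat end 35 mm above this point). z is up.
- spindle: Spindle unit fixed to the bench, origin under its centre: grey round flange (diameter 150, 12 high), grey housing (diameter 124, to 52 mm), steel ball bearing with a black seal (diameter 114, flat top at 65 mm), steel shaft (top at 100 mm).
- ring_axis (a point): On the axis of the dark steel spring ring, at its underside. Ring 8 mm thick, about 105 across, bore 73 contracted: too small to pass the lip. It starts contracted round the pilot, lying on the lip, its underside 21 mm above the bearing; seated, its underside lies on the bearing. x points from the ring's solid back to the middle of the open gap between the two lugs, y to the left lug, z up.
- ring: The ring as a whole (loose, about 0.22 kg), same origin and axes as point ring_axis. Its eye lugs are upright plates 24 (x) by 9 (y) mm, tops 44 mm above the ring's underside, centres at x = 60, y = +27.5 and -27.5 mm when contracted. Pressed outward by fingers, the ring clings to them by friction, so take it down with them until it is felt to stop on the bearing.
- lug_left (a point): Middle of the flat inner face of the left eye lug (at ring x = 60, y = +23, 26 mm above the ring's underside when contracted). The gap between the two inner faces is 46 mm contracted, about 75 to 85 mm to pass the lip, 90 mm at the stops. Outward push needed on each lug: about 3 N to start, 8 N fully spread.
- lug_right (a point): Middle of the flat inner face of the right eye lug (ring x = 60, y = -23, 26 mm above the underside).
- ring_left (a joint): Spread of the ring's left arm, rad: 0 contracted, 0.2 at its stop; the arms turn about a point at ring x = -50 mm, so each lug moves out 11 mm per 0.1 rad. Both arms must be at about 0.13 or more to pass the lip. Springs back to 0.
- ring_right (a joint): Spread of the right arm, as for the left arm.
- tape: Bystander: roll of white label tape lying flat, diameter 80, 18 high; origin under its centre. Leave alone.
- loupe: Bystander: black eye loupe, diameter 41, 31 high; origin under its centre. Leave alone.
- driver: Bystander: red-handled screwdriver lying on the bench, 174 long (along its y), 24 thick; origin under its centre. Leave alone.
Mind the look-alikes: they are no part of the job. Of the things that look like the spindle, take the one that is farthest to the robot's left at the start.

How it is judged:
By the outcome, as a careful person would: the job done as asked, in the order asked, and still so for the second after the job is handed in, with the robot touching nothing.
It also fails if it takes over 38 s, if anything falls off the work surface, if the arm or the gripper's body presses on something with over 40 N, if the wrist force passes 120 N, or if a joint passes its speed limit or range.

ROBOT

A 6-joint arm with a two-finger parallel gripper is mounted at the origin on a cart in front of the work surface, level with it; the furniture and walls round the work are solid. World frame = base frame: x ahead of the robot, y to its left, z up, the work surface at z = 0. Lengths are in mm, angles in rad, forces in N, time in s.
With the tool pointing down it reaches from about 350 to 875 mm from the base axis. Payload 15.5 kg.
Tool frame: the origin (TCP) lies midway between the tips of the shut fingers; the grasp point (between the pads) lies 19 mm behind it (manip.grasp_offset is the distance from the TCP to the grasp point, in mm); z points along the fingers, y is the line along which they close (so a half turn about z gives the same grasp; the last joint's range is limited). The gripper opens to 85 mm and grips with 20 to 120 N. Pads are 22 mm wide; open, the fingers measure 114 mm over their backs; the gripper's body (76 mm by 85 mm) begins 54 mm behind the grasp point. The pads swing forward as they close: fully open they stand 13 mm farther back than shut.
Start: joints at [1.008, 0.494, 1.345, -0, 1.302, -0.096], TCP at [281.823, 557.855, 231.277] pointing down, gripper open.
Joint ranges: [-2.91, 2.91], [-0.82, 2.16], [0.22, 2.67], [-1.22, 4.37], [0.12, 2.79], [-3.08, 3.08]. Speed limits (rad/s): [1.89, 1.89, 2.57, 3.01, 3.01, 3.01].

INTERFACE

Orientations are given as a rotation vector (axis times angle).
In Python, from station import manip gives the robot as it stands.
- The arm moves only by the tool play_rows, never from a script. Its argument "motion" is a list of rows, each an object of numbers: "ax", "ay", "az": the turn, a rotation vector about the tool's x, y, z scaled (see below); "tx", "ty", "tz": the shift along the tool's x, y, z scaled (see below); "claw": the opening, from -1 (shut) to 1 (fully open). In form: [{"ax": .., "ay": .., "az": .., "tx": .., "ty": .., "tz": .., "claw": ..}, ...]. A call has exactly 5 rows; each row shifts and turns the commanded pose from where the row before left it, along the tool's axes as they then stand; what a row does not reach is not made up. The controller multiplies each number of a shift by 0.025 m and each number of a turn by 5 degrees. A row lasts 1/12 s, in which the tool goes at most 41.7 mm and 7.16 degrees, less where a joint would pass 70% of its speed; a pose out of reach is approached as far as the arm can. A call with a number of a shift or a turn outside -1 to 1 is refused whole. A call with a gripper value outside its range is refused whole. The fingers move at their own pace and stop on an object; the grip force is fixed at half the most. Time passes only in rows, so rows that do not move let the fingers close, or fill a call up. It gives the time, the measured TCP pose, the force, the opening and the grip force at its end, in the units of the state.
- manip.observe(): the state, without advancing time (a new reading comes with each control period).
- manip.camera(name): name is "side" or "top"; returns (picture, depth): 400x640x3 uint8, red, green, blue; 400x640 float32, mm along the optical axis (not along the pixel's ray), 0 where there is no reading.
- manip.camera_info(name): a dict with "K" (3x3 intrinsics, pixels), "dist" ([k1, k2, p1, p2, k3] as OpenCV has them; the pictures are not rectified), "eye" and "orientation" of the camera in the world. Camera axes: x right, y down, z forward; pixel columns grow to the right and rows downward; lengths in mm; the calibration is good to about 2 mm. A picture is of the moment at which its call begins. camera_info takes no time and is no camera call.
- manip.job_done(): hands the job in; it is judged then, once.
The state is a dict: "time_s": time; "joint_pos": joint angles; "qvel": joint speeds; "tau": joint torques, N m; "ee_pos": TCP position; "ee_rot": TCP orientation; "ft_force": force on the tool from outside, world axes, zero at the start; "moment": the same for the moment, N m; "opening": finger opening in mm; "finger_force": force on a finger pad.
Only numpy, scipy, OpenCV 4.12 (cv2) and the standard library are available. Lean on these libraries where they do the work, as an engineer would, in place of code of your own. Each camera call takes 0.05 s, during which the arm holds its last target. There are 200 camera calls.

## Working session

There is one attempt and no reset: what is moved stays moved. The work goes in short steps, Python scripts to look and compute and a tool call to move; the robot and the scene stay as the last step left them, time stands still between calls to the robot, and variables do not carry over. Pictures are saved under pics/ and viewed, at most 10 in all, crops included, and the job is handed in when it is done.

Besides the shell and the picture viewer there is one more tool, called after ">>>" by a JSON object that holds its "name" and its "arguments", one argument or row to a line. play_rows: Moves the arm, as the interface text tells. Its arguments: {"type":"object","properties":{"motion":{"type":"array"}},"required":["motion"]}

```bash
mkdir -p pics; cat > h.py <<'E'
import numpy as np, cv2
from scipy.spatial.transform import Rotation as R
from station import manip
def cloud(name,depth):
    ci=manip.camera_info(name); K=np.array(ci["K"],float); d=np.array(ci["dist"],float)
    h,w=depth.shape; u,v=np.meshgrid(np.arange(w),np.arange(h))
    p=cv2.undistortPoints(np.stack([u,v],-1).reshape(-1,1,2).astype(np.float64),K,d).reshape(h,w,2)
    P=np.dstack([p[...,0]*depth,p[...,1]*depth,depth])
    o=np.array(ci["orientation"],float)
    M=o if o.shape==(3,3) else R.from_rotvec(o).as_matrix()
    W=P@M.T+np.array(ci["eye"]); W[depth<=0]=np.nan
    return W
def shot(name,fn):
    rgb,d=manip.camera(name); cv2.imwrite(f"pics/{fn}.png",rgb[...,::-1]); np.savez(f"pics/{fn}.npz",rgb=rgb,W=cloud(name,d)); return rgb,np.load(f"pics/{fn}.npz")["W"]
E
python3 - <<'E'
from h import *
for n in("top","side"):
    shot(n,n+"0"); print(manip.camera_info(n))
print(manip.observe())
E
```

```text
{'K': array([[455.43105079,   0.        , 322.67948927],
       [  0.        , 455.43105079, 201.87967225],
       [  0.        ,   0.        ,   1.        ]]), 'dist': array([-0.06361166,  0.        ,  0.        ,  0.        ,  0.        ]), 'eye': array([ 332.00247681,  132.24563089, 1099.87406671]), 'orientation': array([-2.11071209,  2.1481019 , -0.18889824])}
{'K': array([[455.28538428,   0.        , 315.48127141],
       [  0.        , 455.28538428, 195.11291643],
       [  0.        ,   0.        ,   1.        ]]), 'dist': array([-0.08618311,  0.        ,  0.        ,  0.        ,  0.        ]), 'eye': array([ 145.80567581, -116.21564099,  920.5623757 ]), 'orientation': array([-2.40654871,  1.19663453, -0.28479198])}
{'time_s': 0.1, 'joint_pos': array([ 1.00749650e+00,  4.94125145e-01,  1.34606243e+00,  4.27733814e-06,
        1.30254071e+00, -9.55218650e-02]), 'qvel': array([-0.00055853, -0.00137418, -0.00170557, -0.00086169,  0.00152806,
        0.00127109]), 'tau': array([-9.11340758e-04, -8.83603621e+01, -3.84555137e+01, -2.86493014e-04,
        5.29512152e-03,  9.20744219e-05]), 'ee_pos': array([281.64390275, 557.56985956, 230.75963032]), 'ee_rot': array([-7.28018512e-01, -3.05569272e+00,  1.68564867e-03]), 'ft_force': array([-0.07694211, -0.2992905 , -0.00132055]), 'moment': array([-0.00164328,  0.02921155,  0.03991156]), 'finger_force': 0.0, 'opening': 85.31513825120297}
```

View pics/top0.png

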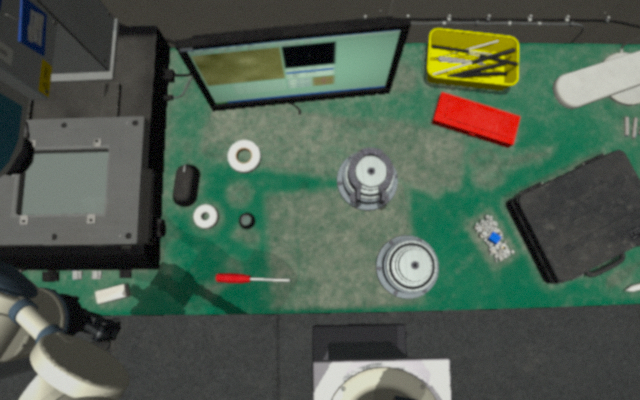

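View pics/side0.png

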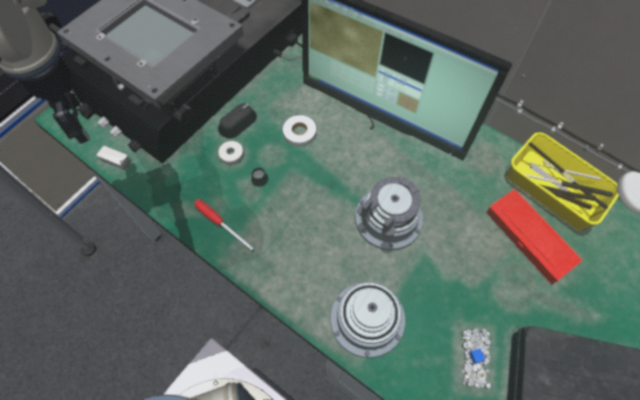

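The spindle-like things in the top picture are at (367,180), with a dark ring and lugs, and at (408,265), with no lugs. The first is farther left (image left is +y) and carries the ring. I'll confirm with a crop and measure it.

```bash
python3 - <<'E'
from h import *
a=np.load("pics/top0.npz");b=np.load("pics/side0.npz")
ca=cv2.resize(a["rgb"][140:220,325:405],(400,400),interpolation=cv2.INTER_CUBIC)
cb=cv2.resize(b["rgb"][170:250,350:430],(400,400),interpolation=cv2.INTER_CUBIC)
cv2.imwrite("pics/crop0.png",np.hstack([ca,cb])[...,::-1])
for n,z in(("top",a),("side",b)):
    W=z["W"]; print(n,"centre",[W[171,371],W[265,414]] if n=="top" else W[198,395])
    x,y,h=W[...,0],W[...,1],W[...,2]
    c=W[171,371] if n=="top" else W[198,395]
    near=np.hypot(x-c[0],y-c[1])<110
    for lo,hi in((92,106),(106,150),(60,70),(86,93)):
        m=near&(h>lo)&(h<hi)
        if not m.any(): print(lo,hi,0);continue
        p=W[m]; print(lo,hi,m.sum(),p.mean(0).round(1),p.min(0).round(1),p.max(0).round(1))
    m=near&(h>107)
    k,l=cv2.connectedComponents(m.astype(np.uint8))
    for i in range(1,k): print("  lug",(l==i).sum(),W[l==i].mean(0).round(1),W[l==i].min(0).round(1),W[l==i].max(0).round(1))
    # shaft top circle fit
    m=near&(abs(h-100)<5)
    k,l,st,ce=cv2.connectedComponentsWithStats(m.astype(np.uint8)); i=1+st[1:,4].argmax()
    p=W[l==i][:,:2].astype(np.float32); print("shaft",cv2.minEnclosingCircle(p),W[l==i].mean(0))
E
```

```text
top centre [array([578.83990283,  19.72335964, 100.84440351]), array([366.58435758, -66.87762265, 100.32596502])]
92 106 1491 [580.7  20.8  97.3] [505.7 -31.5  92. ] [637.6  71.5 104.7]
106 150 124 [518.8  25.8 126.9] [505.9  -6.2 106.7] [534.2  57.6 133.9]
60 70 316 [552.   31.1  65.1] [523.6 -35.8  60.2] [629.3  76.9  69.8]
86 93 307 [578.8  22.7  91.3] [507.1 -31.8  86.1] [637.6  71.3  93. ]
  lug 61 [521.2  53.1 127.9] [510.8  48.5 108.6] [534.2  57.6 133.7]
  lug 62 [516.7  -0.6 126.3] [505.9  -6.2 107.2] [529.4   4.2 133.9]
shaft ((584.041748046875, 19.833778381347656), 48.191959381103516) [580.04486844  20.96416671  99.73006794]
side centre [578.74208917  19.40545097  99.22282777]
92 106 1535 [576.3  18.   96.8] [501.8 -33.4  92. ] [634.7  70.6 106. ]
106 150 188 [515.1  23.  123.5] [502.5  -8.7 106.2] [532.3  57.  132.5]
60 70 370 [546.7   9.   64.1] [520.4 -37.7  60. ] [629.3  75.6  69. ]
86 93 598 [572.   16.8  91.2] [502.  -33.4  86. ] [636.7  70.5  93. ]
  lug 90 [517.5  50.9 123.9] [507.3  47.  107.1] [532.3  57.  132.5]
  lug 94 [513.1  -3.7 123.8] [502.9  -8.7 107.1] [526.4   3.2 131.1]
shaft ((579.6963500976562, 17.149581909179688), 38.636749267578125) [576.58465421  18.70040361  98.93302298]
```

View pics/crop0.png

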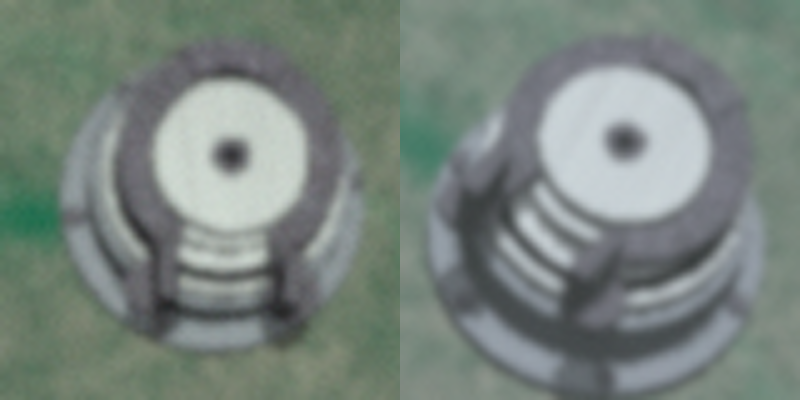

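The left one at (367,180) is confirmed: it has the dark ring with two upright lugs facing the robot. In the crop's top view the lugs are near (150,290) and (290,300). Tops at about z 130 fit the given 86+44.

```bash
cat >> h.py <<'E'
C=np.array([577.8,19.6]); MID=np.array([517.2,25.0])
yd=np.array([518.8+.5-515-.0,52.2+2.1]); YAW=np.arctan2(yd[1],yd[0])  # tool y along this (or opposite)
def rel(target,yaw_y=YAW):
    s=manip.observe(); r=R.from_rotvec(s["ee_rot"]); p=s["ee_pos"]
    best=None
    for q in(yaw_y,yaw_y+np.pi):
        y=np.array([np.cos(q),np.sin(q),0]); z=np.array([0,0,-1.]); x=np.cross(y,z)
        t=R.from_matrix(np.c_[x,y,z]); d=(r.inv()*t).as_rotvec()
        if best is None or np.linalg.norm(d)<np.linalg.norm(best): best=d
    sh=r.inv().apply(np.array(target)-p)
    print("t",round(s["time_s"],2),"pos",p.round(1),"F",s["ft_force"].round(1),"open",round(s["opening"],1),"ff",round(s["finger_force"],1))
    print(" shift mm tool",sh.round(1)," units",(sh/25).round(2)," turn units",(np.degrees(best)/5).round(2))
    print(" tool axes\n",r.as_matrix().round(3), "q",s["joint_pos"].round(2))
E
python3 -c "
from h import *
rel([517,25,200])"
```

```text
t 0.1 pos [281.6 557.6 230.8] F [-0.1 -0.3 -0. ] open 85.3 ff 0.0
 shift mm tool [-450.2 -369.2   31.1]  units [-18.01 -14.77   1.25]  turn units [-0.01 -0.   -4.45]
 tool axes
 [[-0.893  0.451 -0.001]
 [ 0.451  0.893 -0.001]
 [ 0.    -0.001 -1.   ]] q [ 1.01  0.49  1.35  0.    1.3  -0.1 ]
```

>>> {"name": "play_rows", "arguments": {
  "motion": [
    {"ax":0,"ay":0,"az":-0.89,"tx":-0.9,"ty":-0.74,"tz":0,"claw":-1},
    {"ax":0,"ay":0,"az":-0.89,"tx":-0.9,"ty":-0.74,"tz":0,"claw":-1},
    {"ax":0,"ay":0,"az":-0.89,"tx":-0.9,"ty":-0.74,"tz":0,"claw":-1},
    {"ax":0,"ay":0,"az":-0.89,"tx":-0.9,"ty":-0.74,"tz":0,"claw":-1},
    {"ax":0,"ay":0,"az":-0.89,"tx":-0.9,"ty":-0.74,"tz":0,"claw":-1}
  ]
}}

```text
time_s: 0.52
ee_pos: [360.0, 434.5, 231.1]
ee_rot: [-0.118, -3.139, 0.001]
ft_force: [1.1, 0.3, 0.5]
opening: 25.7
finger_force: 0.0
```

```bash
python3 -c "
from h import *
rel([517,25,200])"
```

```text
t 0.52 pos [360.  434.5 231.1] F [1.1 0.3 0.5] open 25.7 ff 0.0
 shift mm tool [-187.3 -396.6   31.2]  units [ -7.49 -15.86   1.25]  turn units [-0.01 -0.01  0.04]
 tool axes
 [[-0.997  0.075 -0.001]
 [ 0.075  0.997 -0.001]
 [ 0.001 -0.001 -1.   ]] q [ 0.77  0.41  1.5   0.    1.24 -0.72]
```

>>> {"name": "play_rows", "arguments": {
  "motion": [
    {"ax":0,"ay":0,"az":0,"tx":-0.47,"ty":-1,"tz":0,"claw":-1},
    {"ax":0,"ay":0,"az":0,"tx":-0.47,"ty":-1,"tz":0,"claw":-1},
    {"ax":0,"ay":0,"az":0,"tx":-0.47,"ty":-1,"tz":0,"claw":-1},
    {"ax":0,"ay":0,"az":0,"tx":-0.47,"ty":-1,"tz":0,"claw":-1},
    {"ax":0,"ay":0,"az":0,"tx":-0.47,"ty":-1,"tz":0,"claw":-1}
  ]
}}

```text
time_s: 0.93
ee_pos: [408.7, 305.4, 231.1]
ee_rot: [-0.125, -3.139, 0.0]
ft_force: [0.1, 0.7, -0.2]
opening: -0.3
finger_force: 0.0
```

>>> {"name": "play_rows", "arguments": {
  "motion": [
    {"ax":0,"ay":0,"az":0,"tx":-0.47,"ty":-1,"tz":0,"claw":-1},
    {"ax":0,"ay":0,"az":0,"tx":-0.47,"ty":-1,"tz":0,"claw":-1},
    {"ax":0,"ay":0,"az":0,"tx":-0.47,"ty":-1,"tz":0,"claw":-1},
    {"ax":0,"ay":0,"az":0,"tx":-0.47,"ty":-1,"tz":0,"claw":-1},
    {"ax":0,"ay":0,"az":0,"tx":-0.47,"ty":-1,"tz":0,"claw":-1}
  ]
}}

```text
time_s: 1.35
ee_pos: [457.3, 176.1, 231.1]
ee_rot: [-0.125, -3.139, 0.0]
ft_force: [0.3, 0.3, -0.3]
opening: -0.3
finger_force: 0.0
```

```bash
python3 -c "
from h import *
rel([517,25,180])"
```

```text
t 1.35 pos [457.3 176.1 231.1] F [ 0.3  0.3 -0.3] open -0.3 ff 0.0
 shift mm tool [ -71.5 -145.9   51.1]  units [-2.86 -5.84  2.04]  turn units [-0.   -0.01 -0.  ]
 tool axes
 [[-0.997  0.079 -0.   ]
 [ 0.079  0.997 -0.   ]
 [ 0.    -0.    -1.   ]] q [ 0.25  0.31  1.67  0.    1.17 -1.25]
```

>>> {"name": "play_rows", "arguments": {
  "motion": [
    {"ax":0,"ay":0,"az":0,"tx":-0.5,"ty":-1,"tz":0.2,"claw":-1},
    {"ax":0,"ay":0,"az":0,"tx":-0.5,"ty":-1,"tz":0.4,"claw":-1},
    {"ax":0,"ay":0,"az":0,"tx":-0.5,"ty":-1,"tz":0.5,"claw":-1},
    {"ax":0,"ay":0,"az":0,"tx":-0.5,"ty":-1,"tz":0.5,"claw":-1},
    {"ax":0,"ay":0,"az":0,"tx":-0.5,"ty":-1,"tz":0.4,"claw":-1}
  ]
}}

```text
time_s: 1.77
ee_pos: [509.6, 46.5, 180.4]
ee_rot: [-0.125, -3.138, -0.0]
ft_force: [0.6, 0.2, 0.1]
opening: 0.1
finger_force: 0.0
```

>>> {"name": "play_rows", "arguments": {
  "motion": [
    {"ax":0,"ay":0,"az":0,"tx":0,"ty":0,"tz":0,"claw":-1},
    {"ax":0,"ay":0,"az":0,"tx":0,"ty":0,"tz":0,"claw":-1},
    {"ax":0,"ay":0,"az":0,"tx":0,"ty":0,"tz":0,"claw":-1},
    {"ax":0,"ay":0,"az":0,"tx":0,"ty":0,"tz":0,"claw":-1},
    {"ax":0,"ay":0,"az":0,"tx":0,"ty":0,"tz":0,"claw":-1}
  ]
}}

```text
time_s: 2.18
ee_pos: [509.4, 48.7, 181.7]
ee_rot: [0.123, 3.139, 0.0]
ft_force: [-1.0, -0.6, -1.1]
opening: 0.1
finger_force: 0.0
```

```bash
python3 -c "
from h import *
rel([517,25,140])
shot('side','side1');shot('top','top1')
a=np.load('pics/top1.npz')['rgb'][120:220,310:410];b=np.load('pics/side1.npz')['rgb'][150:250,330:430]
cv2.imwrite('pics/crop1.png',cv2.resize(np.hstack([a,b]),(800,400),interpolation=cv2.INTER_CUBIC)[...,::-1])"
```

```text
t 2.18 pos [509.4  48.7 181.7] F [-1.  -0.6 -1.1] open 0.1 ff 0.0
 shift mm tool [ -9.4 -23.1  41.7]  units [-0.38 -0.92  1.67]  turn units [0.   0.   0.01]
 tool axes
 [[-0.997  0.078  0.   ]
 [ 0.078  0.997  0.   ]
 [-0.     0.    -1.   ]] q [-0.02  0.4   1.68  0.    1.06 -1.51]
```

View pics/crop1.png

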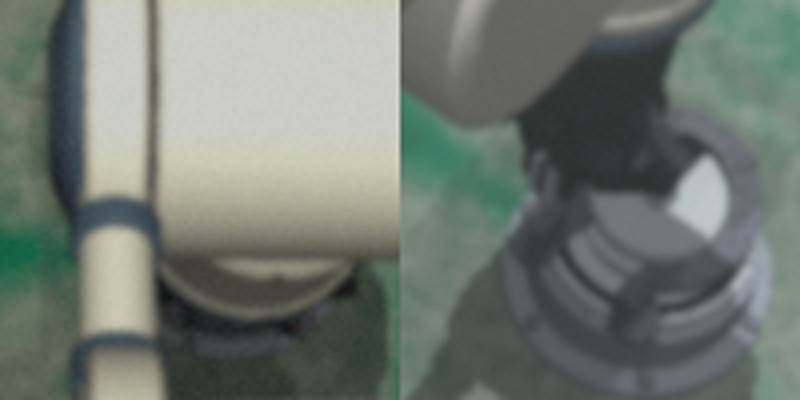

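The side view shows the shut fingers above and to the left of the gap between the lugs. The top view is blocked by the arm. I'll centre over the gap.

>>> {"name": "play_rows", "arguments": {
  "motion": [
    {"ax":0,"ay":0,"az":0,"tx":-0.1,"ty":-0.2,"tz":0,"claw":-1},
    {"ax":0,"ay":0,"az":0,"tx":-0.15,"ty":-0.4,"tz":0.3,"claw":-1},
    {"ax":0,"ay":0,"az":0,"tx":-0.13,"ty":-0.32,"tz":0.5,"claw":-1},
    {"ax":0,"ay":0,"az":0,"tx":0,"ty":0,"tz":0.4,"claw":-1},
    {"ax":0,"ay":0,"az":0,"tx":0,"ty":0,"tz":0,"claw":-1}
  ]
}}

```text
time_s: 2.7
ee_pos: [516.3, 23.6, 149.2]
ee_rot: [-0.126, -3.136, -0.0]
ft_force: [-1.0, 1.2, -0.1]
opening: 0.4
finger_force: 0.0
```

```bash
python3 - <<'E'
from h import *
rel([517,25,94])
rgb,W=shot('side','side2')
b=rgb[160:240,340:440]
cv2.imwrite('pics/crop2.png',cv2.resize(b,(750,600),interpolation=cv2.INTER_CUBIC)[...,::-1])
E
```

```text
t 2.7 pos [516.3  23.6 149.2] F [-1.   1.2 -0.1] open 0.4 ff 0.0
 shift mm tool [-0.7  1.5 55.2]  units [-0.03  0.06  2.21]  turn units [-0.   -0.04 -0.02]
 tool axes
 [[-0.997  0.08  -0.003]
 [ 0.08   0.997  0.   ]
 [ 0.003 -0.    -1.   ]] q [-0.07  0.45  1.71 -0.    0.99 -1.56]
```

View pics/crop2.png

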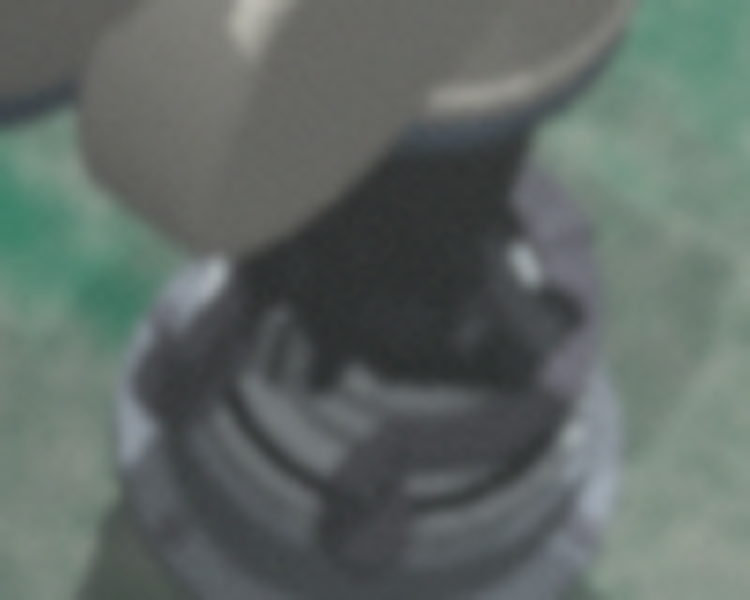

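The tips are over the gap, with the lugs at crop (190,370) and (360,510). I'll go down between them, slowly at the end.

>>> {"name": "play_rows", "arguments": {
  "motion": [
    {"ax":0,"ay":0,"az":0,"tx":0,"ty":0.04,"tz":0.4,"claw":-1},
    {"ax":0,"ay":0,"az":0,"tx":0,"ty":0,"tz":0.5,"claw":-1},
    {"ax":0,"ay":0,"az":0,"tx":0,"ty":0,"tz":0.3,"claw":-1},
    {"ax":0,"ay":0,"az":0,"tx":0,"ty":0,"tz":0.2,"claw":-1},
    {"ax":0,"ay":0,"az":0,"tx":0,"ty":0,"tz":0,"claw":-1}
  ]
}}

```text
time_s: 3.17
ee_pos: [516.8, 25.4, 115.3]
ee_rot: [-0.124, -3.138, -0.0]
ft_force: [-1.2, -0.2, -0.6]
opening: -0.2
finger_force: 0.0
```

>>> {"name": "play_rows", "arguments": {
  "motion": [
    {"ax":0,"ay":0,"az":0,"tx":0,"ty":0,"tz":0.2,"claw":-1},
    {"ax":0,"ay":0,"az":0,"tx":0,"ty":0,"tz":0.2,"claw":-1},
    {"ax":0,"ay":0,"az":0,"tx":0,"ty":0,"tz":0.1,"claw":-1},
    {"ax":0,"ay":0,"az":0,"tx":0,"ty":0,"tz":0,"claw":-1},
    {"ax":0,"ay":0,"az":0,"tx":0,"ty":0,"tz":0,"claw":-1}
  ]
}}

```text
time_s: 3.58
ee_pos: [517.3, 25.2, 103.7]
ee_rot: [-0.125, -3.139, 0.0]
ft_force: [-0.3, -0.0, -0.3]
opening: -0.0
finger_force: 0.0
```

```bash
python3 - <<'E'
from h import *
rel([517,25,98])
rgb,W=shot('side','side3')
h=W[...,2];m=(h>107)&(h<133)&(np.hypot(W[...,0]-517,W[...,1]-25)<60)
k,l,st,ce=cv2.connectedComponentsWithStats(m.astype(np.uint8))
for i in range(1,k):
    if st[i,4]>10: print(st[i],W[l==i].mean(0).round(1),W[l==i].min(0).round(1),W[l==i].max(0).round(1))
b=rgb[160:240,340:440]
cv2.imwrite('pics/crop3.png',cv2.resize(b,(750,600),interpolation=cv2.INTER_CUBIC)[...,::-1])
E
```

```text
t 3.58 pos [517.3  25.2 103.7] F [-0.3 -0.  -0.3] open -0.0 ff 0.0
 shift mm tool [ 0.3 -0.2  5.7]  units [ 0.01 -0.01  0.23]  turn units [-0. -0. -0.]
 tool axes
 [[-0.997  0.079 -0.   ]
 [ 0.079  0.997 -0.   ]
 [ 0.    -0.    -1.   ]] q [-0.07  0.52  1.75 -0.    0.88 -1.56]
[361 205   8   9  49] [511.7  50.8 122.3] [507.4  47.5 107. ] [520.   56.8 132.1]
[370 211  14  12  72] [507.7  22.9 120.4] [504.3  11.2 107.8] [517.9  37.8 132.5]
[383 221  11   9  59] [508.5  -3.6 121.9] [502.4  -9.  107.5] [524.2   3.  132.1]
```

View pics/crop3.png

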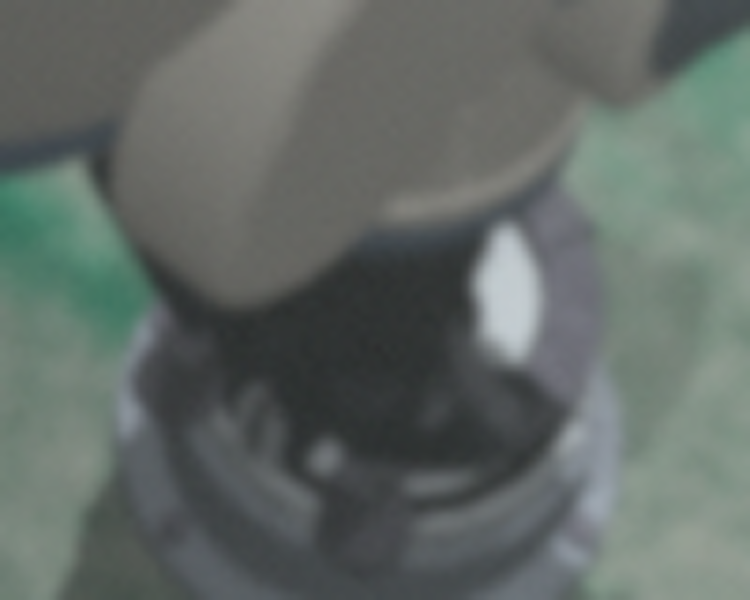

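The fingers are between the lugs and centred: the lugs are at y about 51 and -4, the fingers at 23. I'll start spreading in stages.

>>> {"name": "play_rows", "arguments": {
  "motion": [
    {"ax":0,"ay":0,"az":0,"tx":0,"ty":0,"tz":0.14,"claw":-1},
    {"ax":0,"ay":0,"az":0,"tx":0,"ty":0,"tz":0,"claw":-0.6},
    {"ax":0,"ay":0,"az":0,"tx":0,"ty":0,"tz":0,"claw":-0.5},
    {"ax":0,"ay":0,"az":0,"tx":0,"ty":0,"tz":0,"claw":-0.4},
    {"ax":0,"ay":0,"az":0,"tx":0,"ty":0,"tz":0,"claw":-0.4}
  ]
}}

```text
time_s: 4.05
ee_pos: [517.3, 25.2, 100.3]
ee_rot: [-0.125, -3.139, 0.0]
ft_force: [-0.7, -0.5, -0.0]
opening: 25.8
finger_force: 3.8
```

>>> {"name": "play_rows", "arguments": {
  "motion": [
    {"ax":0,"ay":0,"az":0,"tx":0,"ty":0,"tz":0,"claw":-0.3},
    {"ax":0,"ay":0,"az":0,"tx":0,"ty":0,"tz":0.02,"claw":-0.2},
    {"ax":0,"ay":0,"az":0,"tx":0,"ty":0,"tz":0.02,"claw":-0.1},
    {"ax":0,"ay":0,"az":0,"tx":0,"ty":0,"tz":0.02,"claw":0},
    {"ax":0,"ay":0,"az":0,"tx":0,"ty":0,"tz":0.02,"claw":0}
  ]
}}

```text
time_s: 4.47
ee_pos: [517.1, 25.2, 98.2]
ee_rot: [-0.125, -3.139, -0.0]
ft_force: [-0.5, -0.0, -0.2]
opening: 42.8
finger_force: 6.3
```

>>> {"name": "play_rows", "arguments": {
  "motion": [
    {"ax":0,"ay":0,"az":0,"tx":0,"ty":0,"tz":0.03,"claw":0.06},
    {"ax":0,"ay":0,"az":0,"tx":0,"ty":0,"tz":0.03,"claw":0.12},
    {"ax":0,"ay":0,"az":0,"tx":0,"ty":0,"tz":0.03,"claw":0.2},
    {"ax":0,"ay":0,"az":0,"tx":0,"ty":0,"tz":0.03,"claw":0.25},
    {"ax":0,"ay":0,"az":0,"tx":0,"ty":0,"tz":0,"claw":0.25}
  ]
}}

```text
time_s: 4.88
ee_pos: [517.4, 25.2, 95.1]
ee_rot: [-0.125, -3.139, -0.0]
ft_force: [-0.7, 0.9, 1.0]
opening: 53.4
finger_force: 8.0
```

```bash
cat >> h.py <<'E'
def lugs(fn,view=False):
    rel([517,25,98])
    rgb,W=shot('side',fn)
    h=W[...,2];d=np.hypot(W[...,0]-C[0],W[...,1]-C[1])
    for lo in(100,107):
        m=(h>lo)&(h<136)&(np.hypot(W[...,0]-517,W[...,1]-25)<65)
        k,l,st,ce=cv2.connectedComponentsWithStats(m.astype(np.uint8))
        for i in range(1,k):
            if st[i,4]>10: print(lo,st[i],W[l==i].mean(0).round(1),W[l==i].min(0).round(1),W[l==i].max(0).round(1))
    # ring top height by sector (outside lip radius)
    for a in range(-180,180,30):
        ang=np.degrees(np.arctan2(W[...,1]-C[1],W[...,0]-C[0])); m=(d>43)&(d<50)&(abs((ang-a+180)%360-180)<12)&(h<120)
        if m.sum()>5: print(a,m.sum(),np.median(h[m]).round(1),end='; ')
    print()
    cv2.imwrite(f'pics/{fn}c.png',cv2.resize(rgb[160:240,340:440],(750,600),interpolation=cv2.INTER_CUBIC)[...,::-1])
E
python3 -c "
from h import *
lugs('s4')"
```

```text
t 4.88 pos [517.4  25.2  95.1] F [-0.7  0.9  1. ] open 53.4 ff 8.0
 shift mm tool [ 0.3 -0.2 -2.9]  units [ 0.01 -0.01 -0.11]  turn units [ 0.   -0.   -0.01]
 tool axes
 [[-0.997  0.079 -0.   ]
 [ 0.079  0.997  0.   ]
 [ 0.     0.    -1.   ]] q [-0.07  0.53  1.76  0.    0.86 -1.56]
100 [354 198  16  16 113] [513.   60.6 117.4] [506.7  50.4 100.3] [528.1  75.6 135.1]
100 [384 224  14  13  92] [505.6 -13.9 117.6] [502.3 -24.2 100.3] [516.2  -1.1 135.5]
107 [354 198  16  16  94] [512.8  60.6 120.3] [506.7  50.4 107.5] [528.1  75.6 135.1]
107 [384 224  14  11  77] [505.4 -13.4 120.3] [502.3 -24.2 107.2] [513.   -1.1 135.5]
-180 30 64.3; -90 9 91.4; -60 33 92.1; -30 28 93.0; 120 11 63.7; 150 29 64.6;
```

View pics/s4c.png

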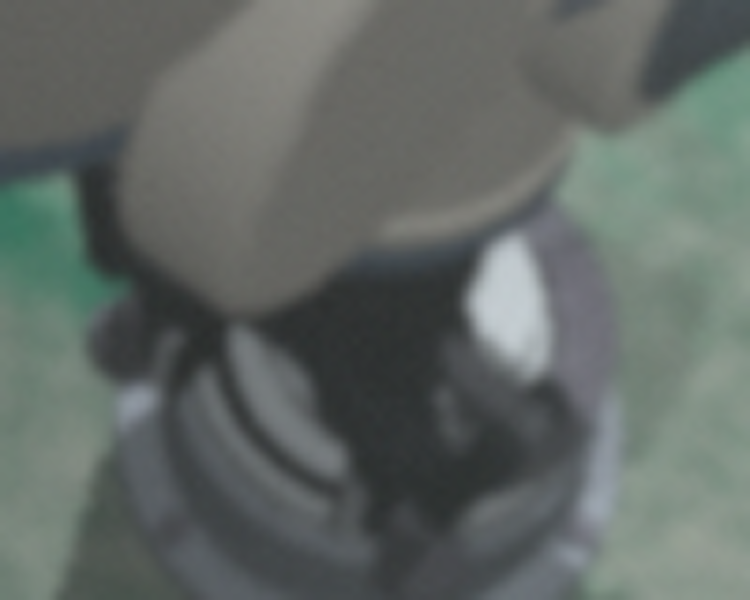

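The ring is level and evenly spread to about 82 mm. I'll open slightly more, shift the ring back about 4.5 mm (tool -x) so its solid back clears the lip, then start down.

>>> {"name": "play_rows", "arguments": {
  "motion": [
    {"ax":0,"ay":0,"az":0,"tx":0,"ty":0,"tz":0.03,"claw":0.32},
    {"ax":0,"ay":0,"az":0,"tx":-0.06,"ty":0,"tz":0,"claw":0.32},
    {"ax":0,"ay":0,"az":0,"tx":-0.06,"ty":0,"tz":0,"claw":0.32},
    {"ax":0,"ay":0,"az":0,"tx":-0.06,"ty":0,"tz":0,"claw":0.32},
    {"ax":0,"ay":0,"az":0,"tx":0,"ty":0,"tz":0,"claw":0.32}
  ]
}}

```text
time_s: 5.35
ee_pos: [522.5, 24.8, 94.6]
ee_rot: [0.125, 3.138, -0.0]
ft_force: [3.2, 0.1, -3.1]
opening: 56.3
finger_force: 8.8
```

>>> {"name": "play_rows", "arguments": {
  "motion": [
    {"ax":0,"ay":0,"az":0,"tx":0,"ty":0,"tz":0.06,"claw":0.32},
    {"ax":0,"ay":0,"az":0,"tx":0,"ty":0,"tz":0.06,"claw":0.32},
    {"ax":0,"ay":0,"az":0,"tx":0,"ty":0,"tz":0.06,"claw":0.32},
    {"ax":0,"ay":0,"az":0,"tx":0,"ty":0,"tz":0.06,"claw":0.32},
    {"ax":0,"ay":0,"az":0,"tx":0,"ty":0,"tz":0,"claw":0.32}
  ]
}}

```text
time_s: 5.77
ee_pos: [521.4, 24.9, 88.1]
ee_rot: [-0.125, -3.138, -0.0]
ft_force: [-0.1, 0.7, -0.1]
opening: 56.3
finger_force: 8.4
```

```bash
python3 -c "
from h import *
lugs('s5')"
```

```text
t 5.77 pos [521.4  24.9  88.1] F [-0.1  0.7 -0.1] open 56.3 ff 8.4
 shift mm tool [ 4.4 -0.2 -9.9]  units [ 0.18 -0.01 -0.39]  turn units [-0.   -0.01 -0.  ]
 tool axes
 [[-0.997  0.079 -0.001]
 [ 0.079  0.997  0.   ]
 [ 0.001 -0.    -1.   ]] q [-0.07  0.55  1.75 -0.    0.85 -1.56]
100 [355 197  15  16 102] [516.3  62.1 115.1] [509.4  51.5 100.3] [531.7  76.5 136. ]
100 [386 223  13  13  89] [509.  -15.2 115.6] [503.5 -26.4 100.1] [515.1  -2.8 135.9]
107 [355 197  15  14  76] [516.3  62.2 119. ] [509.4  51.7 107.1] [531.7  76.5 136. ]
107 [386 223  13  12  72] [509.2 -15.3 118.4] [503.5 -26.4 107.3] [515.1  -2.8 135.9]
-180 29 64.5; -60 23 74.7; -30 19 73.1; 120 12 67.9; 150 26 64.7;
```

View pics/s5c.png

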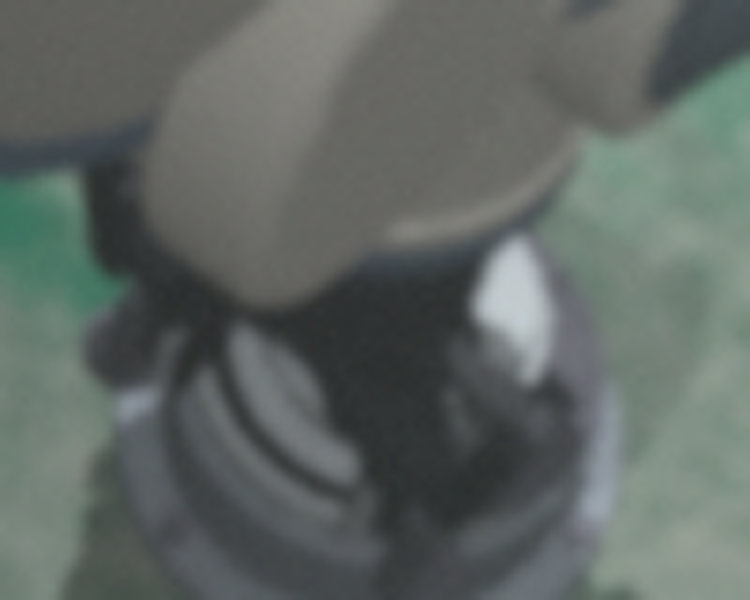

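The ring's back has dropped past the lip onto the bearing (top at 73), and the front is still held by the fingers at 8.4 N. I'll keep taking the front down until I feel it stop.

>>> {"name": "play_rows", "arguments": {
  "motion": [
    {"ax":0,"ay":0,"az":0,"tx":0,"ty":0,"tz":0.08,"claw":0.32},
    {"ax":0,"ay":0,"az":0,"tx":0,"ty":0,"tz":0.08,"claw":0.32},
    {"ax":0,"ay":0,"az":0,"tx":0,"ty":0,"tz":0.08,"claw":0.32},
    {"ax":0,"ay":0,"az":0,"tx":0,"ty":0,"tz":0.06,"claw":0.32},
    {"ax":0,"ay":0,"az":0,"tx":0,"ty":0,"tz":0,"claw":0.32}
  ]
}}

```text
time_s: 6.23
ee_pos: [521.6, 24.9, 80.7]
ee_rot: [-0.125, -3.139, -0.0]
ft_force: [-0.6, 0.7, -0.4]
opening: 56.0
finger_force: 8.2
```

```bash
python3 -c "
from h import *
lugs('s6')"
```

```text
t 6.23 pos [521.6  24.9  80.7] F [-0.6  0.7 -0.4] open 56.0 ff 8.2
 shift mm tool [  4.6  -0.3 -17.3]  units [ 0.19 -0.01 -0.69]  turn units [ 0.   -0.01 -0.  ]
 tool axes
 [[-0.997  0.079 -0.001]
 [ 0.079  0.997  0.   ]
 [ 0.001  0.    -1.   ]] q [-0.07  0.56  1.76  0.    0.83 -1.56]
100 [355 198  15  14  85] [515.8  62.4 115.9] [509.   51.3 100.4] [530.2  76.7 135.9]
100 [386 217  15  19 117] [510.9 -14.6 121.3] [503.9 -32.7 100.2] [526.1  -2.1 136. ]
107 [355 198  14  13  65] [515.3  62.7 119.7] [509.   52.1 107.2] [527.2  76.7 135.9]
107 [386 217  12  17  91] [511.1 -13.9 125.8] [503.9 -26.  107.7] [526.1  -2.1 136. ]
-180 28 64.4; -60 27 72.5; -30 19 73.4; 120 7 63.9; 150 28 64.0;
```

>>> {"name": "play_rows", "arguments": {
  "motion": [
    {"ax":0,"ay":0,"az":0,"tx":0,"ty":0,"tz":0.05,"claw":0.32},
    {"ax":0,"ay":0,"az":0,"tx":0,"ty":0,"tz":0.05,"claw":0.32},
    {"ax":0,"ay":0,"az":0,"tx":0,"ty":0,"tz":0.05,"claw":0.32},
    {"ax":0,"ay":0,"az":0,"tx":0,"ty":0,"tz":0,"claw":0.32},
    {"ax":0,"ay":0,"az":0,"tx":0,"ty":0,"tz":0,"claw":0.32}
  ]
}}

```text
time_s: 6.7
ee_pos: [521.9, 24.8, 77.2]
ee_rot: [0.125, 3.139, 0.0]
ft_force: [-1.2, 1.0, -0.4]
opening: 56.5
finger_force: 8.2
```

>>> {"name": "play_rows", "arguments": {
  "motion": [
    {"ax":0,"ay":0,"az":0,"tx":0,"ty":0,"tz":0.05,"claw":0.32},
    {"ax":0,"ay":0,"az":0,"tx":0,"ty":0,"tz":0.05,"claw":0.32},
    {"ax":0,"ay":0,"az":0,"tx":0,"ty":0,"tz":0,"claw":0.32},
    {"ax":0,"ay":0,"az":0,"tx":0,"ty":0,"tz":0,"claw":0.32},
    {"ax":0,"ay":0,"az":0,"tx":0,"ty":0,"tz":0,"claw":0.32}
  ]
}}

```text
time_s: 7.12
ee_pos: [521.9, 24.8, 74.8]
ee_rot: [0.125, 3.139, -0.0]
ft_force: [-1.9, -0.2, 0.8]
opening: 56.1
finger_force: 8.6
```

```bash
python3 -c "
from h import *
lugs('s7')"
```

```text
t 7.12 pos [521.9  24.8  74.8] F [-1.9 -0.2  0.8] open 56.1 ff 8.6
 shift mm tool [  4.9  -0.2 -23.2]  units [ 0.19 -0.01 -0.93]  turn units [-0.    0.   -0.01]
 tool axes
 [[-0.997  0.079  0.   ]
 [ 0.079  0.997 -0.   ]
 [-0.    -0.    -1.   ]] q [-0.07  0.57  1.76 -0.    0.81 -1.56]
100 [351 192  18  20 136] [517.8  67.4 122.7] [509.5  51.6 100.1] [529.4  85.7 135.9]
100 [386 217  16  18 154] [512.9 -15.8 123.6] [503.3 -34.5 100.2] [530.7  -3.  135.8]
107 [351 192  16  19 113] [517.9  68.4 126.5] [509.5  52.7 107.2] [529.4  85.7 135.9]
107 [386 217  16  17 133] [513.4 -16.  126.8] [503.3 -34.5 107.9] [530.7  -3.  135.8]
-180 27 64.2; -60 31 71.1; -30 19 73.4; 150 27 64.5;
```

>>> {"name": "play_rows", "arguments": {
  "motion": [
    {"ax":0,"ay":0,"az":0,"tx":0,"ty":0,"tz":0.05,"claw":0.32},
    {"ax":0,"ay":0,"az":0,"tx":0,"ty":0,"tz":0.05,"claw":0.32},
    {"ax":0,"ay":0,"az":0,"tx":0,"ty":0,"tz":0,"claw":0.32},
    {"ax":0,"ay":0,"az":0,"tx":0,"ty":0,"tz":0,"claw":0.32},
    {"ax":0,"ay":0,"az":0,"tx":0,"ty":0,"tz":0,"claw":0.32}
  ]
}}

```text
time_s: 7.58
ee_pos: [522.0, 24.9, 72.7]
ee_rot: [0.125, 3.139, -0.0]
ft_force: [-3.7, 0.1, 11.7]
opening: 56.2
finger_force: 11.0
```

>>> {"name": "play_rows", "arguments": {
  "motion": [
    {"ax":0,"ay":0,"az":0,"tx":0,"ty":0,"tz":0.05,"claw":0.32},
    {"ax":0,"ay":0,"az":0,"tx":0,"ty":0,"tz":0.05,"claw":0.32},
    {"ax":0,"ay":0,"az":0,"tx":0,"ty":0,"tz":0,"claw":0.32},
    {"ax":0,"ay":0,"az":0,"tx":0,"ty":0,"tz":0,"claw":0.32},
    {"ax":0,"ay":0,"az":0,"tx":0,"ty":0,"tz":0,"claw":0.32}
  ]
}}

```text
time_s: 8.0
ee_pos: [522.0, 24.9, 70.4]
ee_rot: [0.125, 3.138, -0.0]
ft_force: [-5.7, -0.5, 14.7]
opening: 56.3
finger_force: 12.8
```

The stop is felt: 12–15 N upward, after about 21 mm net ring travel. I'll check by eye before letting it contract.

```bash
python3 -c "
from h import *
lugs('s8')"
```

```text
t 8.0 pos [522.   24.9  70.4] F [-5.7 -0.5 14.7] open 56.3 ff 12.8
 shift mm tool [  5.   -0.3 -27.6]  units [ 0.2  -0.01 -1.1 ]  turn units [ 0.    0.01 -0.  ]
 tool axes
 [[-0.997  0.079  0.001]
 [ 0.079  0.997 -0.   ]
 [-0.001  0.    -1.   ]] q [-0.07  0.57  1.76 -0.    0.8  -1.56]
100 [351 191  16  21 141] [518.5  69.3 122.1] [506.9  48.  100.8] [532.9  86.  135.6]
100 [385 217  17  18 156] [513.  -16.1 122.4] [503.3 -34.2 100.6] [ 5.306e+02 -2.000e-01  1.354e+02]
107 [351 191  15  20 124] [518.8  69.7 124.7] [506.9  48.  107.1] [532.9  86.  135.6]
107 [385 217  17  18 141] [513.4 -16.3 124.4] [503.3 -34.2 107.1] [ 5.306e+02 -2.000e-01  1.354e+02]
-180 30 64.0; -60 31 71.1; -30 18 73.0; 150 25 64.5;
```

View pics/s8c.png

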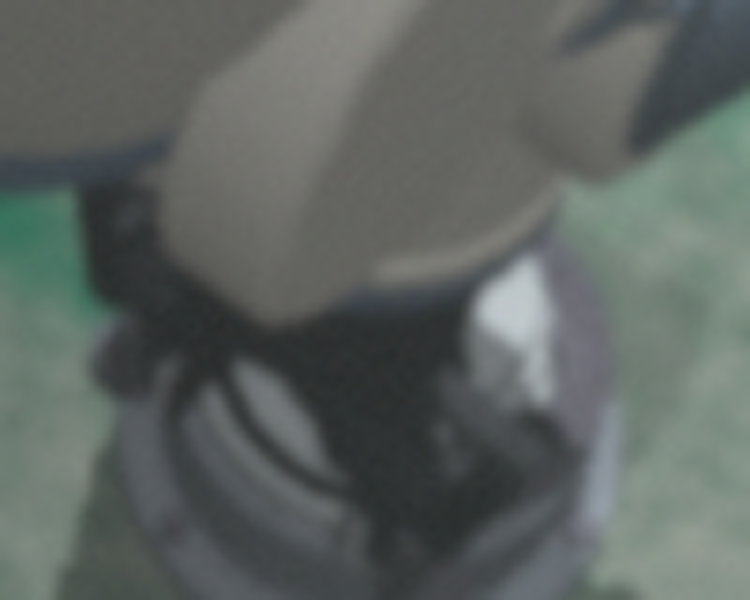

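The picture and depth show the ring lying flat on the bearing: its top is 71–73 at both visible sectors, and the lip and pilot stand clear above it. I'll let it contract by shutting the fingers, following the lugs outward a little.

>>> {"name": "play_rows", "arguments": {
  "motion": [
    {"ax":0,"ay":0,"az":0,"tx":0.03,"ty":0,"tz":0,"claw":0.15},
    {"ax":0,"ay":0,"az":0,"tx":0.03,"ty":0,"tz":0,"claw":0},
    {"ax":0,"ay":0,"az":0,"tx":0.03,"ty":0,"tz":0,"claw":-0.2},
    {"ax":0,"ay":0,"az":0,"tx":0.03,"ty":0,"tz":0,"claw":-0.4},
    {"ax":0,"ay":0,"az":0,"tx":0.03,"ty":0,"tz":-0.05,"claw":-0.6}
  ]
}}

```text
time_s: 8.47
ee_pos: [518.8, 25.1, 71.3]
ee_rot: [0.125, 3.138, -0.0]
ft_force: [0.2, 0.1, 0.0]
opening: 17.7
finger_force: 0.0
```

>>> {"name": "play_rows", "arguments": {
  "motion": [
    {"ax":0,"ay":0,"az":0,"tx":0,"ty":0,"tz":0,"claw":-0.8},
    {"ax":0,"ay":0,"az":0,"tx":0,"ty":0,"tz":0,"claw":-1},
    {"ax":0,"ay":0,"az":0,"tx":0,"ty":0,"tz":0,"claw":-1},
    {"ax":0,"ay":0,"az":0,"tx":0,"ty":0,"tz":0,"claw":-1},
    {"ax":0,"ay":0,"az":0,"tx":0,"ty":0,"tz":0,"claw":-1}
  ]
}}

```text
time_s: 8.88
ee_pos: [518.1, 25.1, 70.9]
ee_rot: [-0.125, -3.139, -0.0]
ft_force: [0.0, -0.6, 0.1]
opening: -0.0
finger_force: 0.0
```

```bash
python3 -c "
from h import *
lugs('s9')"
```

```text
t 8.88 pos [518.1  25.1  70.9] F [ 0.  -0.6  0.1] open -0.0 ff 0.0
 shift mm tool [  1.1  -0.2 -27.1]  units [ 0.04 -0.01 -1.08]  turn units [ 0. -0. -0.]
 tool axes
 [[-0.997  0.079 -0.   ]
 [ 0.079  0.997  0.   ]
 [ 0.     0.    -1.   ]] q [-0.07  0.57  1.77  0.    0.8  -1.56]
100 [356 201  11  12  56] [509.2  54.6 125. ] [505.5  45.5 100.2] [516.6  70.5 135.4]
100 [368 212  26  20 187] [508.7   9.6 120.8] [500.6 -18.9 100. ] [523.9  39.5 135.4]
107 [356 201  11  12  51] [509.   54.5 127.1] [505.5  45.5 115.9] [516.6  70.5 135.4]
107 [368 212  26  18 167] [508.9   9.7 122.9] [500.6 -18.9 107.1] [523.9  39.5 135.4]
-90 28 72.1; -60 26 71.9; -30 19 73.3;
```

No force remains, and the ring top is at 72–73 all round. I'll lift straight up and clear.

>>> {"name": "play_rows", "arguments": {
  "motion": [
    {"ax":0,"ay":0,"az":0,"tx":0,"ty":0,"tz":-0.2,"claw":-1},
    {"ax":0,"ay":0,"az":0,"tx":0,"ty":0,"tz":-0.4,"claw":-1},
    {"ax":0,"ay":0,"az":0,"tx":0,"ty":0,"tz":-0.6,"claw":-1},
    {"ax":0,"ay":0,"az":0,"tx":0,"ty":0,"tz":-0.8,"claw":-1},
    {"ax":0,"ay":0,"az":0,"tx":0,"ty":0,"tz":-0.8,"claw":-1}
  ]
}}

```text
time_s: 9.35
ee_pos: [517.9, 25.1, 142.5]
ee_rot: [-0.125, -3.139, 0.0]
ft_force: [-0.0, 0.7, 0.1]
opening: -0.1
finger_force: 0.0
```

>>> {"name": "play_rows", "arguments": {
  "motion": [
    {"ax":0,"ay":0,"az":0,"tx":0,"ty":0.5,"tz":-0.8,"claw":-1},
    {"ax":0,"ay":0,"az":0,"tx":0,"ty":1,"tz":-0.8,"claw":-1},
    {"ax":0,"ay":0,"az":0,"tx":0,"ty":1,"tz":-0.4,"claw":-1},
    {"ax":0,"ay":0,"az":0,"tx":0,"ty":1,"tz":0,"claw":-1},
    {"ax":0,"ay":0,"az":0,"tx":0,"ty":1,"tz":0,"claw":-1}
  ]
}}

```text
time_s: 9.77
ee_pos: [527.5, 138.5, 193.0]
ee_rot: [0.125, 3.137, 0.001]
ft_force: [0.5, 0.0, 1.2]
opening: 0.0
finger_force: 0.0
```

>>> {"name": "play_rows", "arguments": {
  "motion": [
    {"ax":0,"ay":0,"az":0,"tx":0,"ty":1,"tz":0,"claw":-1},
    {"ax":0,"ay":0,"az":0,"tx":0,"ty":1,"tz":0,"claw":-1},
    {"ax":0,"ay":0,"az":0,"tx":0,"ty":0.5,"tz":0,"claw":-1},
    {"ax":0,"ay":0,"az":0,"tx":0,"ty":0,"tz":0,"claw":-1},
    {"ax":0,"ay":0,"az":0,"tx":0,"ty":0,"tz":0,"claw":-1}
  ]
}}

```text
time_s: 10.18
ee_pos: [531.8, 199.6, 191.4]
ee_rot: [0.123, 3.139, -0.0]
ft_force: [0.2, 0.3, -0.0]
opening: 0.0
finger_force: 0.0
```

```bash
python3 -c "
from h import *
lugs('s10'); shot('top','t10')
a=np.load('pics/t10.npz')['rgb'][130:220,325:415];b=np.load('pics/s10.npz')['rgb'][165:255,345:435]
cv2.imwrite('pics/fin.png',cv2.resize(np.hstack([a,b]),(800,400),interpolation=cv2.INTER_CUBIC)[...,::-1])"
```

```text
t 10.18 pos [531.8 199.6 191.4] F [ 0.2  0.3 -0. ] open 0.0 ff 0.0
 shift mm tool [   1.2 -175.2   93.5]  units [ 0.05 -7.01  3.74]  turn units [-0.    0.    0.01]
 tool axes
 [[-0.997  0.078  0.   ]
 [ 0.078  0.997 -0.   ]
 [-0.    -0.    -1.   ]] q [ 0.25  0.46  1.54 -0.    1.15 -1.24]
100 [361 202  10  11  61] [522.4  53.8 106.9] [511.1  49.3 100.3] [534.5  58.8 111.5]
100 [384 220  12  11  65] [517.4  -6.3 106.7] [505.7 -11.8 101. ] [530.5  -0.6 110.3]
107 [361 202  10  10  37] [522.5  54.4 108.4] [512.   49.6 107. ] [534.5  58.8 111.5]
107 [385 221  11   9  32] [518.3  -6.3 108.4] [507.2 -11.8 107.1] [529.5  -1.6 110.3]
-180 30 64.7; -150 8 71.2; -120 34 71.5; -90 30 72.4; -60 27 71.9; -30 17 72.0; 60 18 71.9; 90 25 72.1; 120 23 71.3; 150 31 64.8;
```

View pics/fin.png

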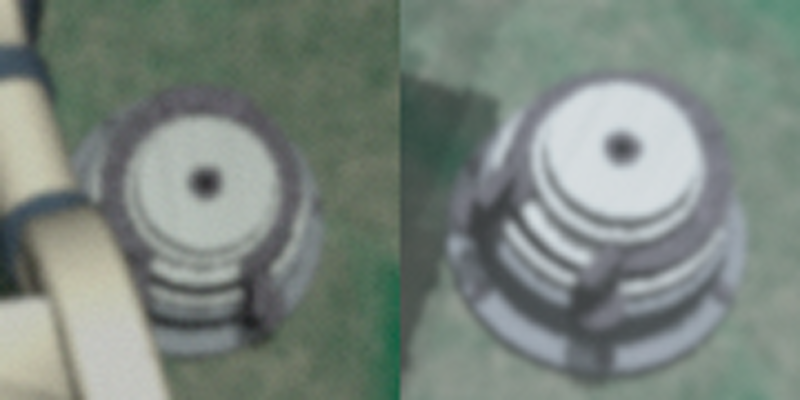

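The ring lies flat all round at about 72, with the lug tops at 109 as expected. The lug spacing reads 60 against 55 before, so I'll compare like with like.

```bash
python3 - <<'E'
from h import *
for f,t in(("side0",130),("s10",109),("top0",130)):
    W=np.load(f"pics/{f}.npz")["W"];h=W[...,2]
    m=(h>t-6)&(h<t+5)&(np.hypot(W[...,0]-517,W[...,1]-25)<50)
    k,l,st,_=cv2.connectedComponentsWithStats(m.astype(np.uint8))
    for i in range(1,k):
        if st[i,4]>8: 
            p=W[l==i]; print(f,st[i,4],np.median(p,0).round(1),np.percentile(p,5,axis=0).round(1),np.percentile(p,95,axis=0).round(1),"dir",cv2.minAreaRect(p[:,:2].astype(np.float32)))
    m=(abs(h-(94 if t==130 else 73))<4)
    d=np.hypot(W[...,0]-C[0],W[...,1]-C[1]);m&=(d>36)&(d<62)&(W[...,0]>560)
    p=W[m]; print("ring ext",np.percentile(p,[1,99],axis=0)[:,:2].round(1).tolist())
E
```

```text
side0 56 [519.3  51.5 129. ] [509.   47.4 126.3] [530.1  55.8 131.1] dir ((519.8175659179688, 51.610252380371094), (9.62837028503418, 24.160757064819336), 86.12696075439453)
side0 58 [514.9  -3.  128.5] [504.2  -7.3 126.5] [525.5   1.4 130.6] dir ((514.5247192382812, -2.820807456970215), (8.438430786132812, 23.36298179626465), 81.86121368408203)
ring ext [[560.7, -32.2], [633.9, 69.4]]
s10 56 [522.5  54.1 107.4] [512.1  49.6 103.7] [533.7  58.2 109.9] dir ((522.77490234375, 54.02252960205078), (9.399576187133789, 23.373573303222656), 89.40464782714844)
s10 59 [518.   -6.1 107.2] [507.1 -10.6 104.9] [529.2  -1.9 109.8] dir ((518.1805419921875, -6.121617317199707), (8.771899223327637, 24.286256790161133), 82.37838745117188)
ring ext [[560.6, -33.2], [636.4, 70.6]]
top0 54 [522.9  53.  129.7] [511.9  48.6 126.5] [533.1  57.5 132.2] dir ((522.567626953125, 53.12260818481445), (9.056215286254883, 23.42673110961914), 88.79141235351562)
top0 47 [517.5  -1.  129.8] [506.9  -5.6 126.1] [528.5   3.2 133. ] dir ((517.692626953125, -1.411996841430664), (8.99471664428711, 22.969562530517578), 84.8084487915039)
ring ext [[560.7, -30.7], [636.7, 71.2]]
```

The ring is down in the groove but sits about 3 mm back. Its arms are held about 3 mm open per side against the shaft, so it is not fully contracted. I'll go back in, take it lightly, draw it about 4 mm toward the robot, and release.

>>> {"name": "play_rows", "arguments": {
  "motion": [
    {"ax":0,"ay":0,"az":0,"tx":-0.07,"ty":-0.6,"tz":0,"claw":-1},
    {"ax":0,"ay":0,"az":0,"tx":0,"ty":-1,"tz":0,"claw":-1},
    {"ax":0,"ay":0,"az":0,"tx":0,"ty":-1,"tz":0,"claw":-1},
    {"ax":0,"ay":0,"az":0,"tx":0,"ty":-1,"tz":0,"claw":-1},
    {"ax":0,"ay":0,"az":0,"tx":0,"ty":-1,"tz":0,"claw":-1}
  ]
}}

```text
time_s: 10.7
ee_pos: [524.1, 82.6, 191.2]
ee_rot: [-0.126, -3.139, 0.0]
ft_force: [0.7, 0.7, 0.3]
opening: -0.2
finger_force: 0.0
```

>>> {"name": "play_rows", "arguments": {
  "motion": [
    {"ax":0,"ay":0,"az":0,"tx":0,"ty":-1,"tz":0,"claw":-1},
    {"ax":0,"ay":0,"az":0,"tx":0,"ty":-1,"tz":0.4,"claw":-1},
    {"ax":0,"ay":0,"az":0,"tx":0,"ty":-0.4,"tz":0.8,"claw":-1},
    {"ax":0,"ay":0,"az":0,"tx":0,"ty":0,"tz":0.6,"claw":-1},
    {"ax":0,"ay":0,"az":0,"tx":0,"ty":0,"tz":0,"claw":-1}
  ]
}}

```text
time_s: 11.12
ee_pos: [518.1, 23.3, 144.0]
ee_rot: [-0.129, -3.135, 0.0]
ft_force: [-0.8, 0.0, -0.7]
opening: 0.1
finger_force: 0.0
```

```bash
python3 -c "
from h import *
rel([520,25,80])"
```

```text
t 11.12 pos [518.1  23.3 144. ] F [-0.8  0.  -0.7] open 0.1 ff 0.0
 shift mm tool [-2.   1.9 64. ]  units [-0.08  0.08  2.56]  turn units [-0.   -0.04 -0.04]
 tool axes
 [[-0.997  0.082 -0.004]
 [ 0.082  0.997  0.   ]
 [ 0.004 -0.    -1.   ]] q [-0.07  0.46  1.71 -0.    0.98 -1.56]
```

>>> {"name": "play_rows", "arguments": {
  "motion": [
    {"ax":0,"ay":0,"az":0,"tx":-0.04,"ty":0.03,"tz":0.5,"claw":-1},
    {"ax":0,"ay":0,"az":0,"tx":0,"ty":0,"tz":0.8,"claw":-1},
    {"ax":0,"ay":0,"az":0,"tx":0,"ty":0,"tz":0.7,"claw":-1},
    {"ax":0,"ay":0,"az":0,"tx":0,"ty":0,"tz":0.5,"claw":-1},
    {"ax":0,"ay":0,"az":0,"tx":0,"ty":0,"tz":0,"claw":-1}
  ]
}}

```text
time_s: 11.53
ee_pos: [519.9, 25.4, 82.4]
ee_rot: [-0.125, -3.136, -0.0]
ft_force: [-1.4, -0.1, -0.1]
opening: 0.3
finger_force: 0.0
```

>>> {"name": "play_rows", "arguments": {
  "motion": [
    {"ax":0,"ay":0,"az":0,"tx":0,"ty":0,"tz":0,"claw":-0.6},
    {"ax":0,"ay":0,"az":0,"tx":0,"ty":0,"tz":0,"claw":-0.45},
    {"ax":0,"ay":0,"az":0,"tx":0,"ty":0,"tz":0.03,"claw":-0.35},
    {"ax":0,"ay":0,"az":0,"tx":0,"ty":0,"tz":0,"claw":-0.35},
    {"ax":0,"ay":0,"az":0,"tx":0,"ty":0,"tz":0,"claw":-0.35}
  ]
}}

```text
time_s: 11.95
ee_pos: [521.6, 25.5, 84.0]
ee_rot: [0.125, 3.137, -0.0]
ft_force: [-1.0, -1.2, 7.8]
opening: 27.7
finger_force: 6.0
```

>>> {"name": "play_rows", "arguments": {
  "motion": [
    {"ax":0,"ay":0,"az":0,"tx":0.05,"ty":0,"tz":0,"claw":-0.35},
    {"ax":0,"ay":0,"az":0,"tx":0.05,"ty":0,"tz":0,"claw":-0.35},
    {"ax":0,"ay":0,"az":0,"tx":0.05,"ty":0,"tz":0,"claw":-0.35},
    {"ax":0,"ay":0,"az":0,"tx":0.05,"ty":0,"tz":0,"claw":-0.35},
    {"ax":0,"ay":0,"az":0,"tx":0,"ty":0,"tz":0,"claw":-0.35}
  ]
}}

```text
time_s: 12.37
ee_pos: [515.8, 26.1, 83.0]
ee_rot: [0.125, 3.139, 0.0]
ft_force: [1.1, -1.2, 4.2]
opening: 27.7
finger_force: 3.9
```

>>> {"name": "play_rows", "arguments": {
  "motion": [
    {"ax":0,"ay":0,"az":0,"tx":0.04,"ty":0,"tz":0,"claw":-0.35},
    {"ax":0,"ay":0,"az":0,"tx":0,"ty":0,"tz":0,"claw":-0.45},
    {"ax":0,"ay":0,"az":0,"tx":0.02,"ty":0,"tz":0,"claw":-0.55},
    {"ax":0,"ay":0,"az":0,"tx":0.02,"ty":0,"tz":0,"claw":-0.65},
    {"ax":0,"ay":0,"az":0,"tx":0,"ty":0,"tz":0,"claw":-1}
  ]
}}

```text
time_s: 12.78
ee_pos: [513.2, 26.3, 82.5]
ee_rot: [-0.125, -3.138, -0.0]
ft_force: [-0.1, 0.9, 0.2]
opening: 3.8
finger_force: 0.0
```

>>> {"name": "play_rows", "arguments": {
  "motion": [
    {"ax":0,"ay":0,"az":0,"tx":0,"ty":0,"tz":0,"claw":-1},
    {"ax":0,"ay":0,"az":0,"tx":0,"ty":0,"tz":0,"claw":-1},
    {"ax":0,"ay":0,"az":0,"tx":0,"ty":0,"tz":0,"claw":-1},
    {"ax":0,"ay":0,"az":0,"tx":0,"ty":0,"tz":0,"claw":-1},
    {"ax":0,"ay":0,"az":0,"tx":0,"ty":0,"tz":0,"claw":-1}
  ]
}}

```text
time_s: 13.2
ee_pos: [513.9, 26.2, 82.7]
ee_rot: [-0.125, -3.139, -0.0]
ft_force: [-0.0, -0.4, -0.4]
opening: -0.1
finger_force: 0.0
```

>>> {"name": "play_rows", "arguments": {
  "motion": [
    {"ax":0,"ay":0,"az":0,"tx":0,"ty":0,"tz":-0.4,"claw":-1},
    {"ax":0,"ay":0,"az":0,"tx":0,"ty":0,"tz":-0.8,"claw":-1},
    {"ax":0,"ay":0,"az":0,"tx":0,"ty":0,"tz":-0.9,"claw":-1},
    {"ax":0,"ay":0,"az":0,"tx":0,"ty":0.3,"tz":-0.9,"claw":-1},
    {"ax":0,"ay":0,"az":0,"tx":0,"ty":0.8,"tz":-0.8,"claw":-1}
  ]
}}

```text
time_s: 13.62
ee_pos: [516.2, 52.5, 179.9]
ee_rot: [0.127, 3.138, -0.001]
ft_force: [0.8, -0.5, 0.3]
opening: -0.0
finger_force: 0.0
```

>>> {"name": "play_rows", "arguments": {
  "motion": [
    {"ax":0,"ay":0,"az":0,"tx":0,"ty":1,"tz":-0.5,"claw":-1},
    {"ax":0,"ay":0,"az":0,"tx":0,"ty":1,"tz":0,"claw":-1},
    {"ax":0,"ay":0,"az":0,"tx":0,"ty":1,"tz":0,"claw":-1},
    {"ax":0,"ay":0,"az":0,"tx":0,"ty":1,"tz":0,"claw":-1},
    {"ax":0,"ay":0,"az":0,"tx":0,"ty":0.8,"tz":0,"claw":-1}
  ]
}}

```text
time_s: 14.03
ee_pos: [525.5, 175.0, 191.3]
ee_rot: [0.124, 3.138, 0.001]
ft_force: [0.1, -0.5, 0.2]
opening: -0.0
finger_force: 0.0
```

>>> {"name": "play_rows", "arguments": {
  "motion": [
    {"ax":0,"ay":0,"az":0,"tx":0,"ty":0.6,"tz":0,"claw":-1},
    {"ax":0,"ay":0,"az":0,"tx":0,"ty":0,"tz":0,"claw":-1},
    {"ax":0,"ay":0,"az":0,"tx":0,"ty":0,"tz":0,"claw":-1},
    {"ax":0,"ay":0,"az":0,"tx":0,"ty":0,"tz":0,"claw":-1},
    {"ax":0,"ay":0,"az":0,"tx":0,"ty":0,"tz":0,"claw":-1}
  ]
}}

```text
time_s: 14.45
ee_pos: [526.8, 187.5, 190.5]
ee_rot: [-0.126, -3.139, 0.0]
ft_force: [0.7, -0.3, -0.8]
opening: 0.1
finger_force: 0.0
```

```bash
python3 - <<'E'
from h import *
lugs('s11')
for f,t in(("side0",130),("s11",109)):
    W=np.load(f"pics/{f}.npz")["W"];h=W[...,2]
    m=(h>t-6)&(h<t+5)&(np.hypot(W[...,0]-517,W[...,1]-25)<50)
    k,l,st,_=cv2.connectedComponentsWithStats(m.astype(np.uint8))
    for i in range(1,k):
        if st[i,4]>8: p=W[l==i]; print(f,np.median(p,0).round(1))
E
```

```text
t 14.45 pos [526.8 187.5 190.5] F [ 0.7 -0.3 -0.8] open 0.1 ff 0.0
 shift mm tool [  -3.3 -162.7   92.6]  units [-0.13 -6.51  3.7 ]  turn units [-0.   -0.   -0.01]
 tool axes
 [[-0.997  0.08  -0.   ]
 [ 0.08   0.997 -0.   ]
 [ 0.    -0.    -1.   ]] q [ 0.24  0.45  1.56 -0.    1.13 -1.26]
100 [360 204  11  11  59] [517.4  52.1 107.1] [505.8  48.  100.9] [530.8  57.1 111.1]
100 [381 221  12  12  64] [512.5  -2.7 106.8] [501.3  -8.  100.4] [526.1   3.9 112. ]
107 [361 204  10  11  34] [517.7  51.6 108.7] [506.   48.2 107.1] [528.9  56.4 111.1]
107 [382 221  11  10  35] [513.7  -2.3 108.5] [502.3  -7.2 107. ] [525.7   2.5 112. ]
-180 29 64.9; -150 16 71.2; -120 27 71.2; -90 29 71.4; -60 26 71.6; -30 18 72.1; 60 18 71.8; 90 25 71.8; 120 27 71.8; 150 31 66.9; 
side0 [519.3  51.5 129. ]
side0 [514.9  -3.  128.5]
s11 [518.3  52.1 107.7]
s11 [514.4  -2.5 107.6]
```

The lug spacing is now 54.6, the same as when contracted, and the ring is centred and flat. The robot is clear, so I'm handing it in.

```bash
python3 -c "
from station import manip
print(manip.job_done())"
```

```text
the job is handed in; nothing more can be done
None
```

The ring lies flat on the bearing, fully contracted in the groove under the lip; the arm is clear and the job was handed in at about 14.5 s, after one short return to recentre the ring.

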